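# Weigh the two short jars on the pantry scale

## Robot

A 6-joint arm with a two-finger parallel gripper is mounted at the origin on the work surface. World frame = base frame: x ahead of the robot, y to its left, z up, the work surface at z = 0. Lengths are in m, angles in rad, forces in N, time in s.
With the tool pointing down it reaches from about 0.325 to 0.775 m from the base axis. Payload 5.5 kg.
Tool frame: the origin (TCP) lies at the very end of the fingers, on their centre line; the grasp point (between the pads) lies 19 mm behind it; z points along the fingers, y is the direction in which the jaws open and shut (so a half turn about z gives the same grasp; the last joint's range is limited). The gripper opens to 85 mm and grips with 20 to 120 N. Pads are 22 mm wide; open, the fingers measure 114 mm over their backs; the gripper's body (76 mm by 85 mm) begins 54 mm behind the grasp point. The pads swing forward as they close: fully open they stand 13 mm farther back than shut.
Start: joints at [1.043, 0.091, 1.231, -0, 1.82, -0.057], TCP at [0.272, 0.535, 0.231] pointing down, gripper open.
Joint ranges: [-2.87, 2.87], [-0.86, 2.18], [0.17, 2.46], [-1.51, 4.65], [0.06, 2.69], [-2.65, 2.65]. Speed limits (rad/s): [2.57, 2.57, 3.01, 3.14, 3.14, 3.14].

## Interface

Orientations are given as a unit quaternion [w, x, y, z].
In Python, from cell import manip, vision, spotter gives the robot as it stands. The module is installed in compiled form; this text tells all that it offers.
- The arm moves only by the tool move_arm, never from a script. Its argument "rows" is a list of rows, each a list of 2 entries, a list of its own where there are three numbers: the shift along the tool's x, y, z in units of 50 mm (1.0 is 50 mm), then the turn about the tool's z in units of 6 degrees (1.0 is 6 degrees). In form: [[[dx, dy, dz], yaw], ...]. A call has 1 to 5 rows; each row shifts and turns the commanded pose from where the row before left it, along the tool's axes as they then stand; what a row does not reach is not made up. A row lasts 1/10 s, in which the tool goes at most 50 mm and 8.59 degrees, less where a joint would pass 70% of its speed; a pose out of reach is approached as far as the arm can. A call is refused whole if a number of a shift passes 1 or a number of a turn 1, either way. A call with a gripper value outside its range is refused whole. "claw" is the finger opening in mm, from 0 to 85.4, set as the call begins (left out, the last holds). The fingers move at their own pace and stop on an object; "squeeze" is the grip in N (left out, the last holds). Time passes only in rows, so rows that do not move let the fingers close. It gives the time, the measured TCP pose, the force and the opening at its end, in the units of the state.
- manip.observe(): the state, without advancing time (a new reading comes with each control period).
- vision.get_image(name): name is "scene" or "top" or "wrist"; returns (picture, depth): 400x640x3 uint8, blue, green, red; 400x640 float32, m along the optical axis (not along the pixel's ray), 0 where there is no reading.
- vision.camera_model(name): a dict with "fx", "fy", "cx", "cy" (pixels), "R" (3x3) and "t" (3): a world point X has camera coordinates R X + t. Camera axes: x right, y down, z forward; pixel columns grow to the right and rows downward; lengths in m; the calibration is good to about 2 mm. A picture is of the moment at which its call begins: read the wrist's pose just before it. camera_model takes no time and is no camera call; for the wrist camera it gives the pose at the moment of the call.
- manip.hand_in(): hands the job in, once; it reports no verdict.
Trained networks look in the newest picture that a camera, given by its name, has taken for a name from the list of things; names that differ only in an ending like _2 or _b are one class to them, and where a whole thing is asked for, a point or a joint stands for the part that bears it (a point fixed in the world has none). Each returns a list of dicts, best first, with "confidence" (0 to 1); they miss things now and then, are a little off and sometimes report something else, mostly with a low value. They report only what shows in the picture. A call takes as long as a camera call. They do not tell look-alikes from the thing itself.
- spotter.masks_of(camera, target): "pixels" (400x640 bool, what is visible of it).
- spotter.spot_point(camera, target): "point" ([x, y, z] in m, in world coordinates, good to about 4 mm: a listed point, or the origin of a listed thing).
The state is a dict: "time_s": time; "joints": joint angles; "qvel": joint speeds; "tau": joint torques, N m; "tool_pos": TCP position; "tcp_rot": TCP orientation; "contact_force": force on the tool from outside, world axes, zero at the start; "moment": the same for the moment, N m; "opening": opening from 0.0 (shut) to 1.0 (fully open).
Only numpy, scipy, OpenCV 4.12 (cv2) and the standard library are available. Lean on these libraries where they do the work, as an engineer would, in place of code of your own. Each camera call takes 0.05 s, during which the arm holds its last target.

## Task

Weigh the two short jars together: stand both of them upright and side by side on the pan of the spring scale, wholly on it and with nothing else on it. Set them down gently: do not drop or slam them, and never push the pan down to its stop.

Things in the scene. Friction and masses are not known exactly. Their poses are not given: they have to be found in the camera images.
- jar_a_mid (a point): a short squat closed jar of amber glass with a yellow screw lid, standing upright, 60 mm in diameter at its middle and 70 mm tall in all, about 0.3 kg. This point is its centre, on its axis, 35 mm above its underside; z points up along its axis. Two taller jars (130 mm) of the same glass, lid and diameter and a tin can stand among the two short ones, at least 120 mm from centre to centre.
- jar_b_mid (a point): the other short jar, the same in every way: a short squat closed jar of amber glass with a yellow screw lid, standing upright, 60 mm in diameter at its middle and 70 mm tall in all, about 0.3 kg. This point is its centre, on its axis, 35 mm above its underside; z points up along its axis. Two taller jars (130 mm) of the same glass, lid and diameter and a tin can stand among the two short ones, at least 120 mm from centre to centre.
- pan_top (a point): centre of the upper face of the scale's pan: a flat rimless steel plate, 170 mm (its x) by 230 mm (its y) and 6 mm thick, on a stem above a grey scale housing with a round dial. Unloaded its face is 142 mm above the table; it rises and sinks with the pan. z is up, the dial is on the +x side. The pan stays level and does not turn; the housing (160 mm by 130 mm) is fixed to the table. The table's surface is at height 0.
- pan (a joint): how far the pan has sunk, in m: 0 when empty, growing downward, stop at 0.040. It is carried by a spring of about 400 N/m, so one short jar sinks it by 6 to 9 mm and both by 12 to 18 mm.
There are look-alikes about, which are no part of the job. What is shaped like the part that bears jar_b_mid but purple or red is not meant.

How it is judged:
At the end, for the whole second after the job is handed in: Both short jars stand upright (within 0.15 rad) on the pan itself, each centre 28 to 42 mm above its face and within 55 mm of the pan's centre along its x and 85 mm along its y, so that their bases are wholly on it; the pan is at rest, sunk by 9 to 20 mm, which is their weight alone (x of jar_a_mid in the frame of pan_top between -0.055 and 0.055 m and y of jar_a_mid in the frame of pan_top between -0.085 and 0.085 m and z of jar_a_mid in the frame of pan_top between 0.028 and 0.042 m and angle between each of jar_a_mid, jar_b_mid's own z axis and vertical below 0.15 rad and x of jar_b_mid in the frame of pan_top between -0.055 and 0.055 m and y of jar_b_mid in the frame of pan_top between -0.085 and 0.085 m and z of jar_b_mid in the frame of pan_top between 0.028 and 0.042 m and value of joint pan between 0.009 and 0.02 m and velocity of joint pan between -0.02 and 0.02 m/s); the robot touches nothing.
It fails at once if the pan was pushed down almost to its stop (sunk more than 36 mm) (value of joint pan above 0.036 m).
It fails at once if a jar was dropped or slammed on the pan (pan sinking faster than 0.3 m/s) (velocity of joint pan above 0.3 m/s).
It also fails if it takes over 59 s, if anything falls off the work surface, if the arm or the gripper's body presses on something with over 40 N, if the wrist force passes 120 N, or if a joint passes its speed limit or range.

## Working session

There is one attempt and no reset: what is moved stays moved. The work goes in short steps, Python scripts to look and compute and a tool call to move; the robot and the scene stay as the last step left them, time stands still between calls to the robot, and variables do not carry over. Pictures are saved under pics/ and viewed, and the job is handed in when it is done.

Besides the shell and the picture viewer there is one more tool, called by a JSON object that holds its "fn" and its "kwargs", one argument or row to a line. move_arm: Moves the arm, as the interface text tells. Its arguments: {"type":"object","properties":{"rows":{"type":"array"},"claw":{"type":"number"},"squeeze":{"type":"number"}},"required":["rows"]}

```bash
mkdir -p pics
python3 - <<'E'
from cell import manip, vision, spotter
import cv2,numpy as np
print(manip.observe())
for n in ("scene","top"):
    im,d=vision.get_image(n); cv2.imwrite(f"pics/{n}0.png",im)
    for t in ("jar_a_mid","pan_top"):
        for r in spotter.spot_point(n,t): print(n,t,np.round(r["point"],3),round(r["confidence"],2))
E
```

```text
{'time_s': 0.0, 'joints': array([ 1.04328177e+00,  9.18841190e-02,  1.23192214e+00,  5.39251655e-05,
        1.81984693e+00, -5.67414594e-02]), 'qvel': array([-0.00087904,  0.00044186, -0.0007776 , -0.00151072, -0.00023076,
        0.00176245]), 'tau': array([ 8.45414961e-04, -4.58710635e+01, -4.18038619e+01,  2.26384182e-04,
        1.12355553e-02,  2.19431922e-05]), 'tool_pos': array([0.27199844, 0.53446124, 0.23011531]), 'tcp_rot': array([-3.21737980e-04,  2.33212331e-01,  9.72425291e-01, -9.79092067e-04]), 'contact_force': array([ 0.66292943, -0.94434459,  0.0794799 ]), 'moment': array([-0.01802116,  0.01929446,  0.01628328]), 'opening': 1.0040403677592804}
scene jar_a_mid [ 0.456 -0.155  0.037] 0.83
top jar_a_mid [ 0.45  -0.151  0.035] 0.89
top jar_a_mid [ 0.448 -0.303  0.035] 0.35
top pan_top [0.574 0.272 0.146] 0.67
```

View pics/scene0.png

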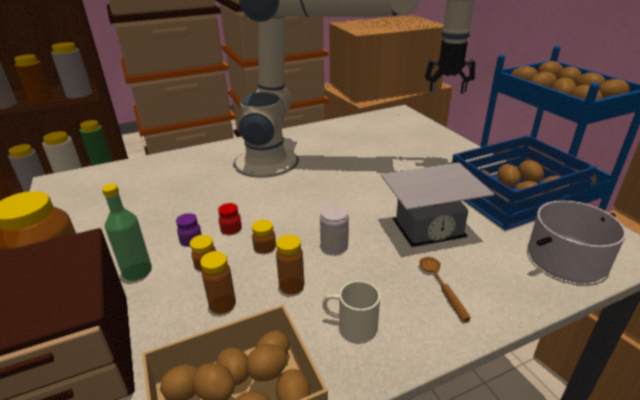

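View pics/top0.png

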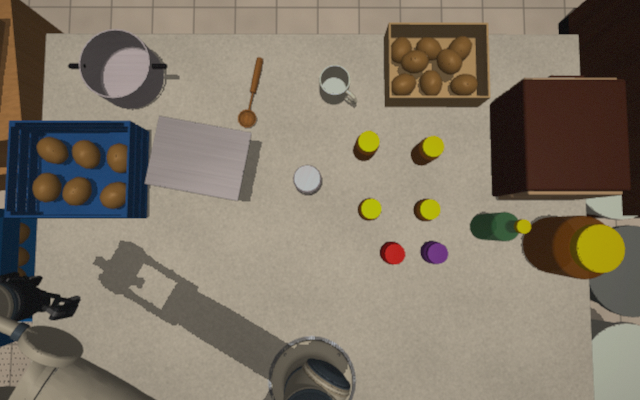

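Candidates in the top view are amber lids at (371,209), (428,210), (367,144) and (431,150), plus a red jar at (393,253) and a purple one at (434,253). The lower two amber ones look short. I'll check their heights by depth and measure the pan.

```bash
cat > h.py <<'E'
from cell import manip, vision, spotter
import cv2,numpy as np
def cloud(n):
    im,d=vision.get_image(n); m=vision.camera_model(n)
    v,u=np.mgrid[0:400,0:640]
    P=np.stack([(u-m["cx"])/m["fx"]*d,(v-m["cy"])/m["fy"]*d,d],-1)
    W=(P-np.array(m["t"]))@np.array(m["R"])
    return im,d,W
E
python3 - <<'E'
from h import *
im,d,W=cloud("top")
hsv=cv2.cvtColor(im,cv2.COLOR_BGR2HSV)
yel=((hsv[...,0]>22)&(hsv[...,0]<35)&(hsv[...,1]>150)&(hsv[...,2]>110)).astype(np.uint8)
n,l,s,c=cv2.connectedComponentsWithStats(yel)
for i in range(1,n):
    if s[i,4]>80:
        w=W[l==i]; z=np.median(w[:,2]); k=abs(w[:,2]-z)<.008
        print(np.round(c[i]),s[i,4],"mean",np.round(w[k].mean(0),3),"mid",np.round((w[k].min(0)+w[k].max(0))/2,3),"ext",np.round(np.ptp(w[k],axis=0),3))
m=((abs(W[...,2]-.142)<.012)&(d>0)).astype(np.uint8); m[:, :140]=0; m[:,260:]=0; m[:100]=0;m[215:]=0
n,l,s,c=cv2.connectedComponentsWithStats(m); i=1+s[1:,4].argmax()
w=W[l==i]; print("pan",w.mean(0),s[i]); print(cv2.minAreaRect(w[:,:2].astype(np.float32)*1000))
cv2.imwrite("pics/crop1.png",cv2.resize(im[120:280,330:470],None,fx=4,fy=3.7))
# obstacles
for nm,(u,v) in dict(can=(307,178),red=(393,253),pur=(434,253),mug=(335,80),spoon=(247,118),crate_e=(138,170)).items(): print(nm,np.round(W[v,u],3))
E
```

```text
[368. 141.] 354 mean [ 0.616 -0.139  0.13 ] mid [ 0.617 -0.138  0.13 ] ext [0.051 0.049 0.012]
[433. 146.] 355 mean [ 0.604 -0.297  0.13 ] mid [ 0.605 -0.297  0.13 ] ext [0.05  0.049 0.012]
[371. 208.] 331 mean [ 0.453 -0.151  0.07 ] mid [ 0.454 -0.15   0.069] ext [0.049 0.049 0.013]
[429. 209.] 325 mean [ 0.452 -0.302  0.07 ] mid [ 0.452 -0.302  0.069] ext [0.049 0.05  0.012]
[523. 226.] 164 mean [ 0.409 -0.46   0.24 ] mid [ 0.408 -0.46   0.238] ext [0.028 0.03  0.01 ]
[600. 248.] 1863 mean [ 0.361 -0.637  0.22 ] mid [ 0.36  -0.639  0.219] ext [0.103 0.107 0.014]
pan [0.57029689 0.27381001 0.14235596] [ 145  116  107   86 6610]
((571.436279296875, 274.8403015136719), (231.202880859375, 170.42080688476562), 79.65740203857422)
can [0.528 0.012 0.103]
red [ 0.34  -0.206  0.072]
pur [ 0.341 -0.311  0.071]
mug [ 0.813 -0.061  0.005]
spoon [0.706 0.182 0.003]
crate_e [0.552 0.452 0.063]
```

View pics/crop1.png

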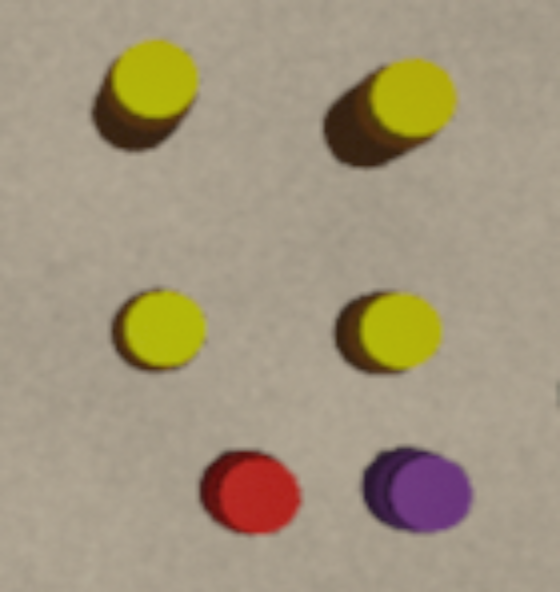

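The close crop confirms it. The two lids at z = 70 mm, A (0.453, -0.151) and B (0.452, -0.302), are the short amber jars. The other two amber ones are 130 mm tall, and red and purple are excluded. The pan centre is (0.571, 0.274), with its y axis at 79.7°. I'll first turn the tool so that its y axis lies along pan x.

{"fn": "move_arm", "kwargs": {
  "rows": [
    [[0,0,0],1],
    [[0,0,0],1],
    [[0,0,0],1],
    [[0,0,0],1],
    [[0,0,0],1]
  ],
  "claw": 78,
  "squeeze": 30
}}

```text
time_s: 0.85
tool_pos: [0.2721, 0.5347, 0.2312]
tcp_rot: [0.0, 0.479, 0.878, -0.0]
contact_force: [0.2, -0.0, -0.1]
opening: 0.914
```

{"fn": "move_arm", "kwargs": {
  "rows": [
    [[0,0,0],1],
    [[0,0,0],1],
    [[0,0,0],1],
    [[0,0,0],1],
    [[0,0,0],1]
  ]
}}

```text
time_s: 1.35
tool_pos: [0.2722, 0.5347, 0.2312]
tcp_rot: [0.0, 0.69, 0.724, -0.0]
contact_force: [0.5, -0.1, 0.8]
opening: 0.914
```

{"fn": "move_arm", "kwargs": {
  "rows": [
    [[0,0,0],1],
    [[0,0,0],1],
    [[0,0,0],0.2],
    [[0,0,0],0]
  ]
}}

```text
time_s: 1.75
tool_pos: [0.2722, 0.5347, 0.2313]
tcp_rot: [0.0, 0.766, 0.642, 0.0]
contact_force: [-0.4, 0.6, -0.2]
opening: 0.911
```

```bash
cat >> h.py <<'E'
from scipy.spatial.transform import Rotation as Ro
def go(target):
    s=manip.observe(); q=s["tcp_rot"]; R=Ro.from_quat([q[1],q[2],q[3],q[0]]).as_matrix()
    d=R.T@(np.array(target)-s["tool_pos"])
    print("t",round(s["time_s"],2),"pos",np.round(s["tool_pos"],4),"yawY",np.round(np.degrees(np.arctan2(R[1,1],R[0,1])),2),"tilt",np.round(R[2,:],3),"op",round(s["opening"],3),"F",np.round(s["contact_force"],1))
    print("units",np.round(d/.05,2))
PC=np.array([.571,.2745]);PY=np.array([.1795,.9837]);PX=np.array([.9837,-.1795])
E
python3 -c "
from h import *
go([.453,-.151,.2])"
```

```text
t 1.75 pos [0.2722 0.5347 0.2313] yawY -10.07 tilt [-0.  0. -1.] op 0.911 F [-0.4  0.6 -0.2]
units [-12.87   5.96   0.63]
```

{"fn": "move_arm", "kwargs": {
  "rows": [
    [[-0.8,0.37,0],0],
    [[-0.8,0.37,0],0],
    [[-0.8,0.37,0],0],
    [[-0.8,0.37,0],0],
    [[-0.8,0.37,0],0]
  ]
}}

```text
time_s: 2.25
tool_pos: [0.328, 0.3199, 0.2313]
tcp_rot: [0.0, 0.766, 0.643, 0.0]
contact_force: [1.3, 0.2, 0.5]
opening: 0.91
```

{"fn": "move_arm", "kwargs": {
  "rows": [
    [[-0.8,0.37,0],0],
    [[-0.8,0.37,0],0],
    [[-0.8,0.37,0],0],
    [[-0.8,0.37,0],0],
    [[-0.8,0.37,0],0]
  ]
}}

```text
time_s: 2.75
tool_pos: [0.3836, 0.1067, 0.2316]
tcp_rot: [0.0, 0.766, 0.643, 0.0]
contact_force: [2.0, 0.6, 0.5]
opening: 0.913
```

{"fn": "move_arm", "kwargs": {
  "rows": [
    [[-0.8,0.37,0],0],
    [[-0.8,0.37,0],0],
    [[-0.8,0.37,0],0],
    [[-0.8,0.37,0],0],
    [[-0.8,0.37,0],0]
  ]
}}

```text
time_s: 3.25
tool_pos: [0.4394, -0.1068, 0.2316]
tcp_rot: [0.0, 0.766, 0.642, 0.0]
contact_force: [1.4, 0.9, 0.0]
opening: 0.915
```

{"fn": "move_arm", "kwargs": {
  "rows": [
    [[-0.8,0.37,0],0],
    [[0,0,0],0],
    [[0,0,0],0]
  ]
}}

```text
time_s: 3.55
tool_pos: [0.4503, -0.1482, 0.2309]
tcp_rot: [-0.001, 0.767, 0.641, -0.0]
contact_force: [-0.4, 0.2, -0.0]
opening: 0.914
```

```bash
python3 -c "
from h import *
go([.453,-.151,.12])
im,d=vision.get_image('wrist'); cv2.imwrite('pics/w1.png',im)
for t in ('wrist',):
  for r in spotter.spot_point(t,'jar_a_mid'): print(np.round(r['point'],3),round(r['confidence'],2))
"
```

```text
t 3.55 pos [ 0.4503 -0.1482  0.2309] yawY -10.21 tilt [ 0.001 -0.001 -1.   ] op 0.914 F [-0.4  0.2 -0. ]
units [-0.05  0.07  2.22]
[ 0.455 -0.152  0.035] 0.6
```

View pics/w1.png

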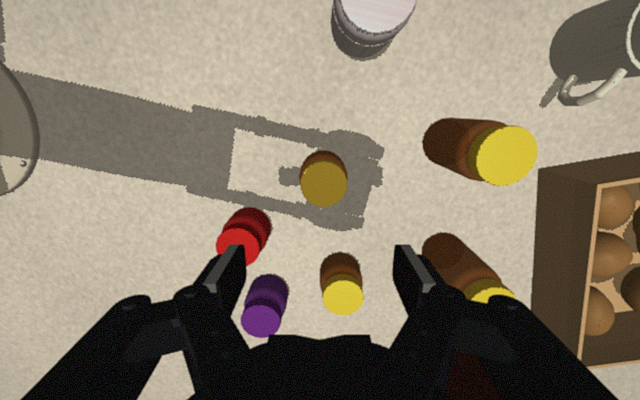

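The wrist picture shows jar A's lid at (323,180), between the fingers in their width. Jar B is at (342,290) and the red one at (240,240). Next I'll fine-align and descend.

{"fn": "move_arm", "kwargs": {
  "rows": [
    [[-0.05,0.08,0.4],0],
    [[0,0,0.6],0],
    [[0,0,0.7],0],
    [[0,0,0.6],0],
    [[0,0,0],0]
  ]
}}

```text
time_s: 4.15
tool_pos: [0.4517, -0.1483, 0.1118]
tcp_rot: [-0.004, 0.766, 0.643, -0.002]
contact_force: [-0.3, 0.8, -0.1]
opening: 0.914
```

```bash
python3 -c "
from h import *
go([.454,-.151,.019])
"
```

```text
t 4.15 pos [ 0.4517 -0.1483  0.1118] yawY -10.01 tilt [ 0.002 -0.008 -1.   ] op 0.914 F [-0.3  0.8 -0.1]
units [-0.05  0.07  1.86]
```

{"fn": "move_arm", "kwargs": {
  "rows": [
    [[-0.04,0.03,0.4],0],
    [[0,0,0.5],0],
    [[0,0,0.5],0],
    [[0,0,0.4],0],
    [[0,0,0],0]
  ]
}}

```text
time_s: 4.65
tool_pos: [0.4543, -0.1517, 0.0254]
tcp_rot: [-0.001, 0.766, 0.642, -0.001]
contact_force: [0.4, 0.6, -0.4]
opening: 0.913
```

{"fn": "move_arm", "kwargs": {
  "rows": [
    [[0,0,0],0],
    [[0,0,0],0]
  ]
}}

```text
time_s: 4.85
tool_pos: [0.4565, -0.1531, 0.0289]
tcp_rot: [0.002, 0.767, 0.642, 0.001]
contact_force: [0.6, 0.4, 1.6]
opening: 0.914
```

```bash
python3 -c "
from h import *
go([.454,-.151,.019])
"
```

```text
t 4.85 pos [ 0.4565 -0.1531  0.0289] yawY -10.13 tilt [-0.001  0.004 -1.   ] op 0.914 F [0.6 0.4 1.6]
units [ 0.03 -0.06  0.2 ]
```

{"fn": "move_arm", "kwargs": {
  "rows": [
    [[0.02,-0.04,0.2],0],
    [[0,0,0],0],
    [[0,0,0],0]
  ]
}}

```text
time_s: 5.15
tool_pos: [0.453, -0.1514, 0.0161]
tcp_rot: [-0.0, 0.767, 0.642, -0.0]
contact_force: [0.2, -0.1, 0.1]
opening: 0.912
```

```bash
python3 -c "
from h import *
go([.454,-.151,.019])
im,d=vision.get_image('wrist'); cv2.imwrite('pics/w2.png',im)
"
```

```text
t 5.15 pos [ 0.453  -0.1514  0.0161] yawY -10.17 tilt [ 0. -0. -1.] op 0.912 F [ 0.2 -0.1  0.1]
units [ 0.01  0.02 -0.06]
```

View pics/w2.png

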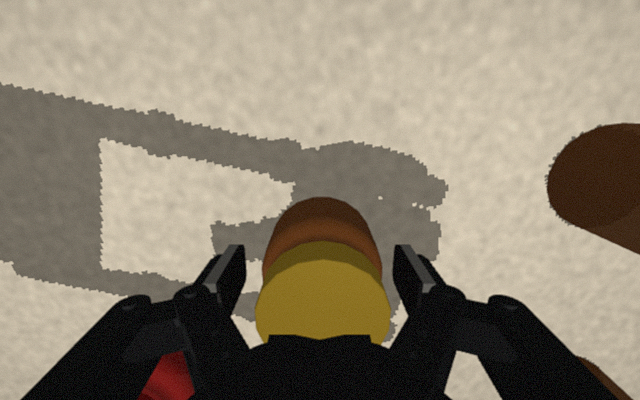

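The jar is centred between the pads at columns 262–390. I'll close on it.

{"fn": "move_arm", "kwargs": {
  "rows": [
    [[0,0,0],0],
    [[0,0,0],0],
    [[0,0,0],0],
    [[0,0,0],0],
    [[0,0,0],0]
  ],
  "claw": 50,
  "squeeze": 35
}}

```text
time_s: 5.7
tool_pos: [0.4538, -0.1518, 0.0169]
tcp_rot: [0.001, 0.767, 0.642, 0.0]
contact_force: [2.2, 0.2, 4.3]
opening: 0.685
```

{"fn": "move_arm", "kwargs": {
  "rows": [
    [[0,0,-0.2],0],
    [[0,0,-0.4],0],
    [[0,0,-0.4],0],
    [[0,0,0],0],
    [[0,0,0],0]
  ]
}}

```text
time_s: 6.2
tool_pos: [0.4529, -0.1514, 0.0657]
tcp_rot: [-0.0, 0.767, 0.642, -0.0]
contact_force: [-0.3, -0.2, -3.3]
opening: 0.682
```

```bash
python3 -c "
from h import *
p=PC+.048*PY; print(p)
go([p[0],p[1],.25])
im,d=vision.get_image('wrist'); cv2.imwrite('pics/w3.png',im)
"
```

```text
[0.579616  0.3217176]
t 6.2 pos [ 0.4529 -0.1514  0.0657] yawY -10.18 tilt [ 0.    -0.001 -1.   ] op 0.682 F [-0.3 -0.2 -3.3]
units [ 9.76  0.82 -3.69]
```

View pics/w3.png

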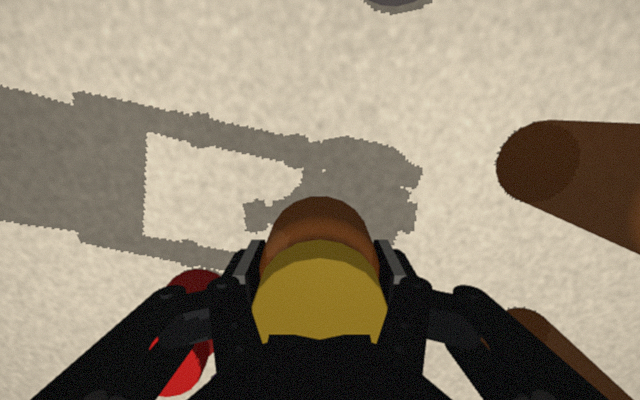

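Jar A is held upright (opening 58 mm, 3.3 N load). I'll lift and carry it.

{"fn": "move_arm", "kwargs": {
  "rows": [
    [[0,0,-0.5],0],
    [[0,0,-0.8],0],
    [[0.2,0,-0.9],0],
    [[0.4,0.05,-0.9],0],
    [[0.6,0.05,-0.6],0]
  ]
}}

```text
time_s: 6.75
tool_pos: [0.4688, -0.0937, 0.2531]
tcp_rot: [0.001, 0.768, 0.641, 0.0]
contact_force: [0.6, -0.3, -3.5]
opening: 0.68
```

{"fn": "move_arm", "kwargs": {
  "rows": [
    [[0.7,0.1,0],0],
    [[0.7,0.1,0],0],
    [[0.7,0.1,0],0],
    [[0.7,0.1,0],0],
    [[0.7,0.1,0],0]
  ]
}}

```text
time_s: 7.25
tool_pos: [0.5242, 0.0758, 0.2491]
tcp_rot: [-0.001, 0.767, 0.642, -0.001]
contact_force: [1.1, -1.2, -3.7]
opening: 0.682
```

{"fn": "move_arm", "kwargs": {
  "rows": [
    [[0.7,0.1,0],0],
    [[0.7,0.1,0],0],
    [[0.7,0,0],0],
    [[0.7,0,0],0],
    [[0.7,0,0],0]
  ]
}}

```text
time_s: 7.75
tool_pos: [0.5648, 0.2463, 0.2487]
tcp_rot: [-0.001, 0.767, 0.642, -0.002]
contact_force: [0.6, 0.8, -2.2]
opening: 0.679
```

{"fn": "move_arm", "kwargs": {
  "rows": [
    [[0.6,0,0],0],
    [[0.4,0,0],0],
    [[0.3,0,0],0],
    [[0,0,0],0],
    [[0,0,0],0]
  ]
}}

```text
time_s: 8.25
tool_pos: [0.5763, 0.3086, 0.2492]
tcp_rot: [-0.0, 0.767, 0.642, -0.002]
contact_force: [-0.3, -0.7, -2.9]
opening: 0.68
```

```bash
python3 -c "
from h import *
p=PC+.048*PY; print(p)
go([p[0],p[1],.175])
im,d=vision.get_image('wrist'); cv2.imwrite('pics/w4.png',im)
"
```

```text
[0.579616  0.3217176]
t 8.25 pos [0.5763 0.3086 0.2492] yawY -10.16 tilt [-0.002 -0.003 -1.   ] op 0.68 F [-0.3 -0.7 -2.9]
units [0.27 0.02 1.48]
```

View pics/w4.png

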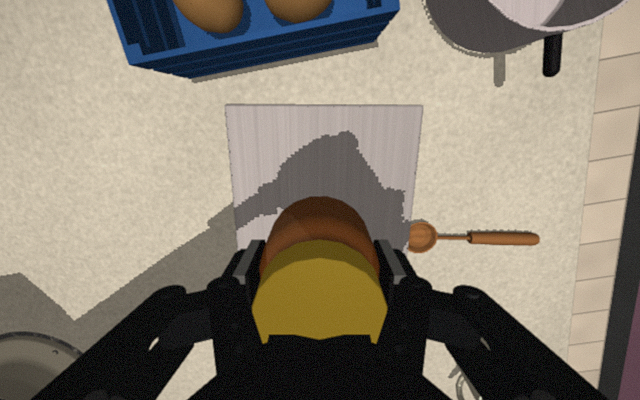

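The pan is squarely below, with its far edge at row 105 and no yaw error. I'll shift 13 mm and descend, slowly near contact.

{"fn": "move_arm", "kwargs": {
  "rows": [
    [[0.15,0,0.2],0],
    [[0.12,0,0.4],0],
    [[0,0,0.4],0],
    [[0,0,0.3],0],
    [[0,0,0.1],0]
  ]
}}

```text
time_s: 8.8
tool_pos: [0.5782, 0.3214, 0.1781]
tcp_rot: [-0.0, 0.767, 0.641, -0.002]
contact_force: [0.1, 1.2, -3.9]
opening: 0.684
```

{"fn": "move_arm", "kwargs": {
  "rows": [
    [[0,0,0],0],
    [[0,0,0],0],
    [[0,0,0],0]
  ]
}}

```text
time_s: 9.1
tool_pos: [0.5795, 0.3224, 0.183]
tcp_rot: [0.0, 0.767, 0.642, 0.001]
contact_force: [-0.4, -0.3, -3.5]
opening: 0.686
```

```bash
python3 -c "
from h import *
p=PC+.048*PY; print(p)
go([p[0],p[1],.159])
"
```

```text
[0.579616  0.3217176]
t 9.1 pos [0.5795 0.3224 0.183 ] yawY -10.18 tilt [ 0.002  0.002 -1.   ] op 0.686 F [-0.4 -0.3 -3.5]
units [-0.01  0.    0.48]
```

{"fn": "move_arm", "kwargs": {
  "rows": [
    [[0,0,0.1],0],
    [[0,0,0.1],0],
    [[0,0,0.1],0],
    [[0,0,0.1],0],
    [[0,0,0.06],0]
  ]
}}

```text
time_s: 9.6
tool_pos: [0.5787, 0.3221, 0.1573]
tcp_rot: [-0.0, 0.767, 0.642, -0.001]
contact_force: [-0.5, -0.1, -1.6]
opening: 0.681
```

{"fn": "move_arm", "kwargs": {
  "rows": [
    [[0,0,0.05],0],
    [[0,0,0.05],0],
    [[0,0,0],0],
    [[0,0,0],0]
  ]
}}

```text
time_s: 10.0
tool_pos: [0.5789, 0.3222, 0.1537]
tcp_rot: [0.0, 0.767, 0.642, 0.0]
contact_force: [-0.8, -0.9, -0.4]
opening: 0.683
```

{"fn": "move_arm", "kwargs": {
  "rows": [
    [[0,0,0.02],0],
    [[0,0,0],0],
    [[0,0,0],0]
  ]
}}

```text
time_s: 10.3
tool_pos: [0.5791, 0.3223, 0.1525]
tcp_rot: [0.0, 0.767, 0.642, 0.0]
contact_force: [-0.7, -0.5, -0.3]
opening: 0.681
```

{"fn": "move_arm", "kwargs": {
  "rows": [
    [[0,0,0],0],
    [[0,0,0],0],
    [[0,0,0],0],
    [[0,0,0],0],
    [[0,0,0],0]
  ],
  "claw": 78
}}

```text
time_s: 10.8
tool_pos: [0.579, 0.3222, 0.1523]
tcp_rot: [0.0, 0.767, 0.642, 0.0]
contact_force: [-0.4, 0.1, 1.0]
opening: 0.913
```

```bash
python3 -c "
from h import *
go([.453,-.302,.25])
im,d=vision.get_image('wrist'); cv2.imwrite('pics/w5.png',im)
"
```

```text
t 10.8 pos [0.579  0.3222 0.1523] yawY -10.17 tilt [ 0.  0. -1.] op 0.913 F [-0.4  0.1  1. ]
units [-12.73  -0.27  -1.95]
```

View pics/w5.png

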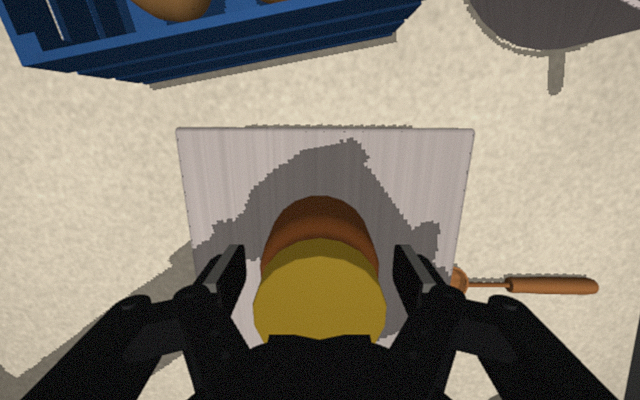

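Jar A is released and standing upright. I'll rise clear and go to B.

{"fn": "move_arm", "kwargs": {
  "rows": [
    [[0,0,-0.2],0],
    [[0,0,-0.4],0],
    [[0,0,-0.6],0],
    [[0,0,-0.7],0],
    [[0,0,-0.4],0]
  ]
}}

```text
time_s: 11.35
tool_pos: [0.5792, 0.3224, 0.272]
tcp_rot: [0.001, 0.767, 0.642, 0.002]
contact_force: [-0.4, -0.3, 0.3]
opening: 0.913
```

{"fn": "move_arm", "kwargs": {
  "rows": [
    [[-0.5,0,0],0],
    [[-0.8,0,0],0],
    [[-0.8,0,0],0],
    [[-0.8,0,0],0],
    [[-0.8,0,0],0]
  ]
}}

```text
time_s: 11.85
tool_pos: [0.5458, 0.1387, 0.2684]
tcp_rot: [0.0, 0.767, 0.642, 0.001]
contact_force: [1.1, 0.0, 0.3]
opening: 0.915
```

{"fn": "move_arm", "kwargs": {
  "rows": [
    [[-0.8,0,0],0],
    [[-0.8,0,0],0],
    [[-0.8,0,0],0],
    [[-0.8,0,0],0],
    [[-0.8,0,0],0]
  ]
}}

```text
time_s: 12.35
tool_pos: [0.5104, -0.0582, 0.2685]
tcp_rot: [0.001, 0.767, 0.642, 0.001]
contact_force: [-0.4, -0.9, -0.6]
opening: 0.913
```

{"fn": "move_arm", "kwargs": {
  "rows": [
    [[-0.8,-0.1,0],0],
    [[-0.8,-0.1,0],0],
    [[-0.8,-0.1,0],0],
    [[-0.8,0,0],0],
    [[-0.8,0,0],0]
  ]
}}

```text
time_s: 12.85
tool_pos: [0.4602, -0.2525, 0.2687]
tcp_rot: [0.001, 0.767, 0.642, 0.0]
contact_force: [1.0, -0.2, -0.3]
opening: 0.911
```

{"fn": "move_arm", "kwargs": {
  "rows": [
    [[-0.8,0,0],0],
    [[0,0,0],0],
    [[0,0,0],0],
    [[0,0,0],0]
  ]
}}

```text
time_s: 13.25
tool_pos: [0.454, -0.2896, 0.268]
tcp_rot: [0.0, 0.767, 0.642, 0.0]
contact_force: [0.4, 0.6, 0.5]
opening: 0.914
```

```bash
python3 -c "
from h import *
go([.453,-.302,.12])
vision.get_image('wrist')
for r in spotter.spot_point('wrist','jar_b_mid'): print(np.round(r['point'],3),round(r['confidence'],2))
im,d,W=cloud('top'); cv2.imwrite('pics/top2.png',im)
hsv=cv2.cvtColor(im,cv2.COLOR_BGR2HSV)
yel=((hsv[...,0]>22)&(hsv[...,0]<35)&(hsv[...,1]>150)&(hsv[...,2]>110)).astype(np.uint8)
n,l,s,c=cv2.connectedComponentsWithStats(yel)
for i in range(1,n):
    if s[i,4]>80:
        w=W[l==i]; z=np.median(w[:,2]); k=abs(w[:,2]-z)<.008; m=w[k].mean(0)
        print(np.round(c[i]),s[i,4],np.round(m,3),'pan',round((m[:2]-PC)@PX,3),round((m[:2]-PC)@PY,3))
"
```

```text
t 13.25 pos [ 0.454  -0.2896  0.268 ] yawY -10.13 tilt [ 0.     0.001 -1.   ] op 0.914 F [0.4 0.6 0.5]
units [-0.25  0.02  2.96]
[ 0.454 -0.305  0.038] 0.75
[ 0.344 -0.212  0.036] 0.71
[368. 141.] 354 [ 0.616 -0.138  0.13 ] pan 0.118 -0.398
[433. 146.] 355 [ 0.604 -0.297  0.13 ] pan 0.135 -0.556
[169. 151.] 417 [0.577 0.322 0.205] pan -0.002 0.048
[430. 209.] 302 [ 0.453 -0.303  0.07 ] pan -0.012 -0.589
[600. 248.] 1865 [ 0.361 -0.637  0.22 ] pan -0.043 -0.935
```

View pics/top2.png

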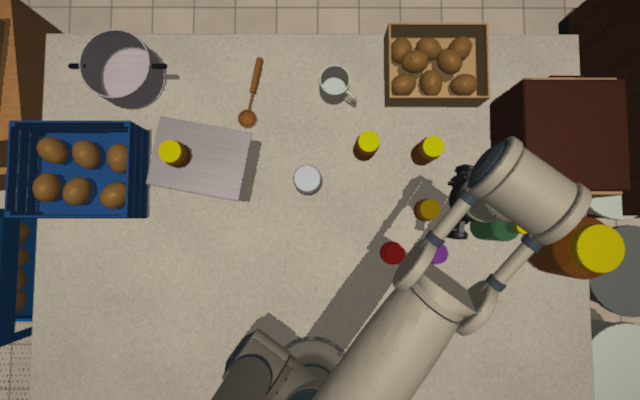

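The top view shows jar A on the pan at pan coordinates (-2, +48) mm, with its lid at 0.205 m, so the pan has sunk about 7 mm. Jar B is at (0.453, -0.303).

{"fn": "move_arm", "kwargs": {
  "rows": [
    [[-0.15,0.02,0.3],0],
    [[-0.1,0,0.6],0],
    [[0,0,0.8],0],
    [[0,0,0.7],0],
    [[0,0,0.5],0]
  ]
}}

```text
time_s: 13.9
tool_pos: [0.4514, -0.3019, 0.1179]
tcp_rot: [-0.002, 0.767, 0.642, -0.001]
contact_force: [0.9, 0.6, 0.1]
opening: 0.909
```

{"fn": "move_arm", "kwargs": {
  "rows": [
    [[0,0,0],0],
    [[0,0,0],0],
    [[0,0,0],0]
  ]
}}

```text
time_s: 14.2
tool_pos: [0.4533, -0.3033, 0.1243]
tcp_rot: [0.002, 0.767, 0.642, 0.0]
contact_force: [0.5, 0.2, -0.1]
opening: 0.917
```

```bash
python3 -c "
from h import *
go([.453,-.3025,.017])
"
```

```text
t 14.2 pos [ 0.4533 -0.3033  0.1243] yawY -10.16 tilt [-0.002  0.003 -1.   ] op 0.917 F [ 0.5  0.2 -0.1]
units [ 0.02 -0.01  2.15]
```

{"fn": "move_arm", "kwargs": {
  "rows": [
    [[0,0,0.4],0],
    [[0,0,0.6],0],
    [[0,0,0.6],0],
    [[0,0,0.3],0],
    [[0,0,0.12],0]
  ]
}}

```text
time_s: 14.7
tool_pos: [0.4525, -0.3027, 0.0208]
tcp_rot: [-0.0, 0.767, 0.642, -0.0]
contact_force: [0.0, 0.4, 0.3]
opening: 0.913
```

{"fn": "move_arm", "kwargs": {
  "rows": [
    [[0,0,0],0],
    [[0,0,0],0],
    [[0,0,0],0],
    [[0,0,0],0]
  ]
}}

```text
time_s: 15.1
tool_pos: [0.4532, -0.3033, 0.0226]
tcp_rot: [0.001, 0.767, 0.642, 0.0]
contact_force: [0.2, -0.4, 0.0]
opening: 0.914
```

```bash
python3 -c "
from h import *
go([.453,-.3025,.017])
im,d=vision.get_image('wrist'); cv2.imwrite('pics/w6.png',im)
"
```

```text
t 15.1 pos [ 0.4532 -0.3033  0.0226] yawY -10.17 tilt [-0.001  0.002 -1.   ] op 0.914 F [ 0.2 -0.4  0. ]
units [ 0.01 -0.01  0.11]
```

View pics/w6.png

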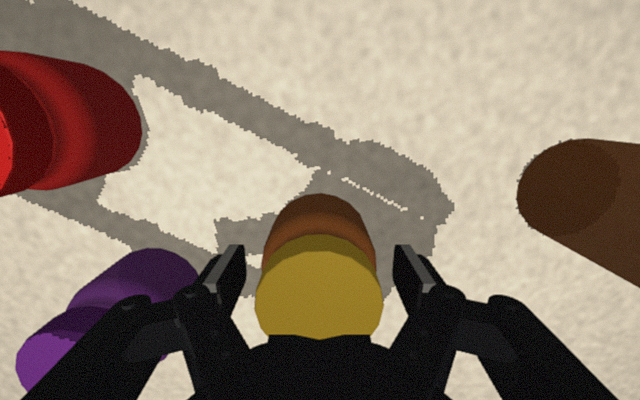

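Jar B is centred at columns 255–383, and the purple jar is clear on the left. I'll go 5 mm lower and close.

{"fn": "move_arm", "kwargs": {
  "rows": [
    [[0,0,0.1],0],
    [[0,0,0],0],
    [[0,0,0],0]
  ]
}}

```text
time_s: 15.45
tool_pos: [0.4523, -0.3026, 0.0159]
tcp_rot: [-0.0, 0.767, 0.642, -0.0]
contact_force: [-0.3, -0.1, -0.1]
opening: 0.912
```

{"fn": "move_arm", "kwargs": {
  "rows": [
    [[0,0,0],0],
    [[0,0,0],0],
    [[0,0,0],0],
    [[0,0,0],0],
    [[0,0,0],0]
  ],
  "claw": 50
}}

```text
time_s: 15.95
tool_pos: [0.453, -0.303, 0.0167]
tcp_rot: [0.001, 0.767, 0.642, 0.0]
contact_force: [1.8, 1.0, 2.6]
opening: 0.683
```

{"fn": "move_arm", "kwargs": {
  "rows": [
    [[0,0,-0.2],0],
    [[0,0,-0.4],0],
    [[0,0,-0.4],0],
    [[0,0,0],0],
    [[0,0,0],0]
  ]
}}

```text
time_s: 16.45
tool_pos: [0.4523, -0.3027, 0.0658]
tcp_rot: [-0.0, 0.767, 0.642, -0.0]
contact_force: [0.5, 0.4, -4.5]
opening: 0.682
```

```bash
python3 -c "
from h import *
p=PC-.045*PY; print(p)
go([p[0],p[1],.27])
"
```

```text
[0.5629225 0.2302335]
t 16.45 pos [ 0.4523 -0.3027  0.0658] yawY -10.18 tilt [ 0.    -0.001 -1.   ] op 0.682 F [ 0.5  0.4 -4.5]
units [10.88  0.29 -4.08]
```

{"fn": "move_arm", "kwargs": {
  "rows": [
    [[0,0,-0.5],0],
    [[0,0,-0.8],0],
    [[0,0,-0.9],0],
    [[0.3,0,-0.9],0],
    [[0.6,0,-0.6],0]
  ]
}}

```text
time_s: 16.95
tool_pos: [0.4601, -0.2594, 0.2527]
tcp_rot: [0.0, 0.768, 0.64, -0.0]
contact_force: [1.5, 1.6, -3.4]
opening: 0.684
```

{"fn": "move_arm", "kwargs": {
  "rows": [
    [[0.7,0,0],0],
    [[0.7,0,0],0],
    [[0.7,0,0],0],
    [[0.7,0,0],0],
    [[0.7,0,0],0]
  ]
}}

```text
time_s: 17.45
tool_pos: [0.491, -0.0848, 0.2491]
tcp_rot: [-0.001, 0.767, 0.642, -0.001]
contact_force: [0.5, -0.0, -3.7]
opening: 0.683
```

{"fn": "move_arm", "kwargs": {
  "rows": [
    [[0.7,0,0],0],
    [[0.7,0,0],0],
    [[0.7,0,0],0],
    [[0.7,0,0],0],
    [[0.7,0,0],0]
  ]
}}

```text
time_s: 17.95
tool_pos: [0.5219, 0.0874, 0.2491]
tcp_rot: [-0.001, 0.767, 0.642, -0.001]
contact_force: [0.8, -0.6, -3.1]
opening: 0.686
```

{"fn": "move_arm", "kwargs": {
  "rows": [
    [[0.7,0,0],0],
    [[0.7,0,0],0],
    [[0.5,0,0],0],
    [[0.3,0,0],0],
    [[0,0,0],0]
  ]
}}

```text
time_s: 18.45
tool_pos: [0.5414, 0.1956, 0.2492]
tcp_rot: [-0.001, 0.766, 0.642, -0.002]
contact_force: [-0.6, -0.5, -2.8]
opening: 0.686
```

{"fn": "move_arm", "kwargs": {
  "rows": [
    [[0,0,0],0],
    [[0,0,0],0]
  ]
}}

```text
time_s: 18.65
tool_pos: [0.5418, 0.1931, 0.251]
tcp_rot: [0.0, 0.767, 0.641, -0.0]
contact_force: [-0.2, -0.1, -2.8]
opening: 0.687
```

```bash
python3 -c "
from h import *
p=PC-.045*PY; print(p)
go([p[0],p[1],.17])
im,d=vision.get_image('wrist'); cv2.imwrite('pics/w7.png',im)
"
```

```text
[0.5629225 0.2302335]
t 18.65 pos [0.5418 0.1931 0.251 ] yawY -10.25 tilt [-0.001 -0.    -1.   ] op 0.687 F [-0.2 -0.1 -2.8]
units [0.81 0.28 1.62]
```

View pics/w7.png

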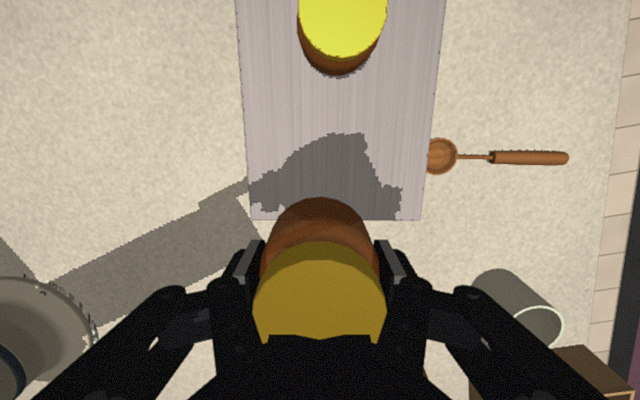

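Jar A stands on the pan at (342,30), and the near half at rows 80–220 is free. I'll move 40 mm in, then descend to just above it.

{"fn": "move_arm", "kwargs": {
  "rows": [
    [[0.2,0.08,0],0],
    [[0.35,0.1,0],0],
    [[0.25,0.1,0],0],
    [[0,0,0],0],
    [[0,0,0],0]
  ]
}}

```text
time_s: 19.2
tool_pos: [0.5627, 0.231, 0.251]
tcp_rot: [0.0, 0.767, 0.642, -0.0]
contact_force: [-0.7, -1.2, -3.3]
opening: 0.684
```

{"fn": "move_arm", "kwargs": {
  "rows": [
    [[0,0,0.3],0],
    [[0,0,0.4],0],
    [[0,0,0.4],0],
    [[0,0,0.3],0],
    [[0,0,0],0]
  ]
}}

```text
time_s: 19.7
tool_pos: [0.5615, 0.2303, 0.1783]
tcp_rot: [-0.001, 0.767, 0.641, -0.002]
contact_force: [0.5, -0.1, -3.8]
opening: 0.678
```

{"fn": "move_arm", "kwargs": {
  "rows": [
    [[0,0,0],0],
    [[0,0,0],0],
    [[0,0,0],0]
  ]
}}

```text
time_s: 20.0
tool_pos: [0.5631, 0.2313, 0.1829]
tcp_rot: [0.0, 0.767, 0.642, 0.001]
contact_force: [-0.2, -0.8, -3.7]
opening: 0.683
```

```bash
python3 -c "
from h import *
p=PC-.045*PY; print(p)
go([p[0],p[1],.152])
im,d=vision.get_image('wrist'); cv2.imwrite('pics/w8.png',im)
"
```

```text
[0.5629225 0.2302335]
t 20.0 pos [0.5631 0.2313 0.1829] yawY -10.18 tilt [ 0.001  0.002 -1.   ] op 0.683 F [-0.2 -0.8 -3.7]
units [-0.02 -0.    0.62]
```

View pics/w8.png

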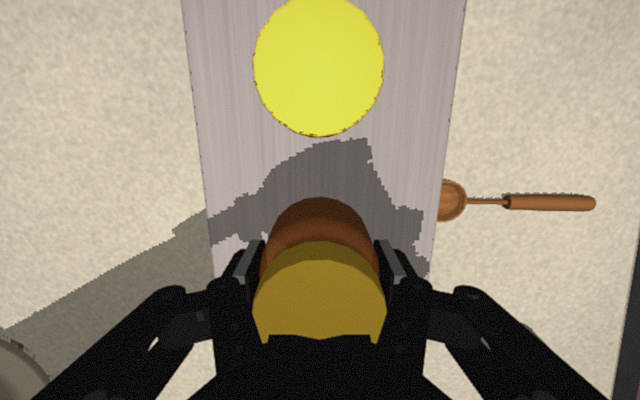

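{"fn": "move_arm", "kwargs": {
  "rows": [
    [[0,0,0.12],0],
    [[0,0,0.12],0],
    [[0,0,0.12],0],
    [[0,0,0.1],0],
    [[0,0,0.08],0]
  ]
}}

```text
time_s: 20.55
tool_pos: [0.5623, 0.2311, 0.1532]
tcp_rot: [-0.0, 0.767, 0.642, -0.001]
contact_force: [0.1, -0.3, -3.5]
opening: 0.681
```

{"fn": "move_arm", "kwargs": {
  "rows": [
    [[0,0,0.05],0],
    [[0,0,0.05],0],
    [[0,0,0.05],0],
    [[0,0,0],0],
    [[0,0,0],0]
  ]
}}

```text
time_s: 21.05
tool_pos: [0.5626, 0.2311, 0.1471]
tcp_rot: [0.0, 0.767, 0.642, 0.0]
contact_force: [-0.8, -0.7, -2.0]
opening: 0.684
```

{"fn": "move_arm", "kwargs": {
  "rows": [
    [[0,0,0.04],0],
    [[0,0,0.02],0],
    [[0,0,0],0],
    [[0,0,0],0]
  ]
}}

```text
time_s: 21.45
tool_pos: [0.5628, 0.2312, 0.1441]
tcp_rot: [0.0, 0.767, 0.642, 0.0]
contact_force: [0.5, -1.1, -0.7]
opening: 0.681
```

{"fn": "move_arm", "kwargs": {
  "rows": [
    [[0,0,0.03],0],
    [[0,0,0],0],
    [[0,0,0],0]
  ]
}}

```text
time_s: 21.75
tool_pos: [0.5628, 0.2312, 0.1424]
tcp_rot: [0.0, 0.767, 0.642, 0.0]
contact_force: [0.6, 0.9, -0.5]
opening: 0.681
```

{"fn": "move_arm", "kwargs": {
  "rows": [
    [[0,0,0],0],
    [[0,0,0],0],
    [[0,0,0],0],
    [[0,0,0],0],
    [[0,0,0],0]
  ],
  "claw": 78
}}

```text
time_s: 22.25
tool_pos: [0.5626, 0.2312, 0.1423]
tcp_rot: [0.0, 0.767, 0.642, 0.0]
contact_force: [-0.3, 0.3, 0.1]
opening: 0.916
```

```bash
python3 -c "
from h import *
go([.5,.1,.27])
im,d=vision.get_image('wrist'); cv2.imwrite('pics/w9.png',im)
"
```

```text
t 22.25 pos [0.5626 0.2312 0.1423] yawY -10.17 tilt [-0.  0. -1.] op 0.916 F [-0.3  0.3  0.1]
units [-2.8  -0.77 -2.55]
```

View pics/w9.png

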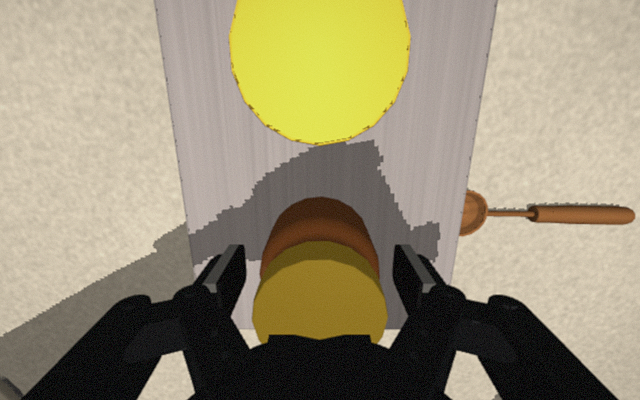

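Jar B is released and both jars are standing. I'll retreat upward, then away from the pan.

{"fn": "move_arm", "kwargs": {
  "rows": [
    [[0,0,-0.2],0],
    [[0,0,-0.4],0],
    [[0,0,-0.7],0],
    [[0,0,-0.7],0],
    [[0,0,-0.5],0]
  ]
}}

```text
time_s: 22.8
tool_pos: [0.5628, 0.2312, 0.2712]
tcp_rot: [0.001, 0.767, 0.642, 0.002]
contact_force: [0.2, -0.6, 0.1]
opening: 0.918
```

{"fn": "move_arm", "kwargs": {
  "rows": [
    [[-0.5,0,-0.3],0],
    [[-0.7,-0.2,0],0],
    [[-0.7,-0.2,0],0],
    [[-0.7,-0.2,0],0],
    [[-0.6,-0.2,0],0]
  ]
}}

```text
time_s: 23.3
tool_pos: [0.4942, 0.0793, 0.2834]
tcp_rot: [0.001, 0.767, 0.641, 0.0]
contact_force: [-0.1, -0.2, 0.3]
opening: 0.915
```

{"fn": "move_arm", "kwargs": {
  "rows": [
    [[-0.7,0,0],0],
    [[-0.5,0,0],0],
    [[0,0,0],0],
    [[0,0,0],0],
    [[0,0,0],0]
  ]
}}

```text
time_s: 23.8
tool_pos: [0.4845, 0.0224, 0.2827]
tcp_rot: [0.0, 0.767, 0.642, 0.0]
contact_force: [0.2, 0.4, -0.6]
opening: 0.912
```

```bash
python3 -c "
from h import *
go([.5,.1,.27])
im,d,W=cloud('top'); cv2.imwrite('pics/top3.png',im)
hsv=cv2.cvtColor(im,cv2.COLOR_BGR2HSV)
yel=((hsv[...,0]>22)&(hsv[...,0]<35)&(hsv[...,1]>150)&(hsv[...,2]>110)).astype(np.uint8); yel[:,300:]=0
n,l,s,c=cv2.connectedComponentsWithStats(yel)
for i in range(1,n):
    if s[i,4]>80:
        w=W[l==i]; z=np.median(w[:,2]); k=abs(w[:,2]-z)<.008; m=w[k].mean(0)
        print(np.round(c[i]),s[i,4],np.round(m,3),'pan',round((m[:2]-PC)@PX,3),round((m[:2]-PC)@PY,3))
for a,b in ((0,0),(.07,-.1),(.07,.1),(-.07,.1),(-.07,-.1)):
    p=PC+a*PX+b*PY; k=(np.hypot(W[...,0]-p[0],W[...,1]-p[1])<.01)&(W[...,2]>.1); print('panz',np.round(np.median(W[k][:,2]),4))
im,_=vision.get_image('scene'); cv2.imwrite('pics/sc3.png',im)
"
```

```text
t 23.8 pos [0.4845 0.0224 0.2827] yawY -10.13 tilt [ 0.  0. -1.] op 0.912 F [ 0.2  0.4 -0.6]
units [1.58 0.03 0.25]
[171. 151.] 405 [0.577 0.322 0.196] pan -0.002 0.047
[210. 159.] 409 [0.561 0.23  0.196] pan -0.002 -0.045
panz 0.1261
panz nan
panz 0.1262
panz 0.126
panz 0.1256
  return _methods._mean(a, axis=axis, dtype=dtype,
  ret = ret.dtype.type(ret / rcount)
```

View pics/sc3.png

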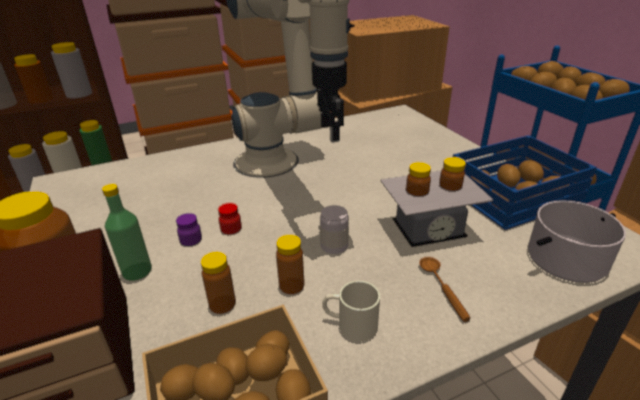

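The scene picture shows both short jars upright on the pan, at (418,178) and (452,173). The pan face is at 0.126 m, so it has sunk 16 mm. The arm is clear, so I'll hand in.

```bash
python3 -c "
from cell import manip
print(manip.hand_in())"
```

```text
the job is handed in; nothing more can be done
None
```

Both short amber jars are standing upright, side by side, on the scale pan, and I handed the job in at about 24 s of the 59 s allowed. The hand-in reports no verdict.

**Placement:** the last top view put the jars at pan coordinates (-2, +47) mm and (-2, -45) mm, inside the ±55 and ±85 mm limits. Both lids were at 0.196 m. The pan face was at 0.126 m, level and about 16 mm down (9 to 20 mm is required).

**Handling:** I lowered each jar at 60 mm/s or less and let go once under 1 N of its weight was still on the gripper. The arm was clear of everything at the end.

**Checks that failed or were missing:** one of the five pan-height samples, at a pan corner, returned no reading; the other four agreed within 1 mm. I could not read the pan joint itself, so the sink depth comes from camera depth and I inferred that the pan was at rest.

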